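# Prop the coffee corner's sprung window open on its stay

### The arm

A 7-joint arm with a two-finger parallel gripper is mounted at the origin on the work surface. World frame = base frame: x ahead of the robot, y to its left, z up, the work surface at z = 0. Lengths are in mm, angles in rad, forces in N, time in s.
With the tool pointing down it reaches from about 350 to 900 mm from the base axis. Payload 19.9 kg.
Tool frame: the origin (TCP) lies midway between the tips of the shut fingers; the grasp point (between the pads) lies ctrl.pinch_z behind it (ctrl.pinch_z is the distance from the TCP to the grasp point, in mm); z points along the fingers, y is the line along which they close (so a half turn about z gives the same grasp; the last joint's range is limited). The gripper opens to 85 mm and grips with 20 to 120 N. Pads are 22 mm wide; open, the fingers measure 114 mm over their backs; the gripper's body (76 mm by 85 mm) begins 54 mm behind the grasp point. The pads swing forward as they close: fully open they stand 13 mm farther back than shut.
Start: joints at [-1.313, 0.417, -0.01, 1.614, 0.005, 1.111, -0.053], TCP at [183.973, 597.29, 231.26] pointing down, gripper open.
Joint ranges: [-2.81, 2.81], [-0.39, 2.02], [-1.27, 1.25], [0.06, 2.57], [-1.19, 4.33], [0.19, 2], [-2.82, 2.82]. Speed limits (rad/s): [1.89, 1.89, 2.39, 2.39, 3.01, 3.01, 3.01].

### API

Orientations are given as a unit quaternion [w, x, y, z].
In Python, from bench import ctrl gives the robot as it stands.
- The arm moves only by the tool drive_tool, never from a script. Its argument "plan" is text: rows parted by semicolons, each of 4 numbers parted by spaces: the shift along the tool's x, y, z in m, then the turn about the tool's z in degrees. In form: x y z roll; .... A call has exactly 10 rows; each row is the pose to reach, as a shift and turn from the pose commanded when the call began, along the tool's axes at that moment; what a row does not reach only later rows make up. A row lasts 1/12 s, in which the tool goes at most 41.7 mm and 7.16 degrees, less where a joint would pass 70% of its speed; a pose out of reach is approached as far as the arm can. A call with a gripper value outside its range is refused whole. "grip" is the opening in per cent of the stroke, from 0 (shut) to 100 (fully open), set as the call begins (left out, the last holds). The fingers move at their own pace and stop on an object; the grip force is fixed at half the most. Time passes only in rows, so rows that repeat a pose let the fingers close, or fill a call up. It gives the time, the measured TCP pose, the force, the opening and the grip force at its end, in the units of the state.
- ctrl.state(): the state, without advancing time (a new reading comes with each control period).
- ctrl.camera(name): name is "scene" or "side" or "wrist"; returns a dict with "img" (420x560x3 uint8, red, green, blue), "z_map" (420x560 float32, mm along the optical axis (not along the pixel's ray), 0 where there is no reading), "fx", "fy", "cx", "cy" (pixels), "rvec" (rotation vector, rad) and "tvec" (3), from world to camera coordinates, as OpenCV has them. Camera axes: x right, y down, z forward; pixel columns grow to the right and rows downward; lengths in mm; the calibration is good to about 2 mm. A picture is of the moment at which its call begins.
- ctrl.sign_off(): hands the job in; it is judged then, once.
The state is a dict: "time_s": time; "joint_pos": joint angles; "qvel": joint speeds; "tau": joint torques, N m; "ee_pos": TCP position; "orientation": TCP orientation; "force": force on the tool from outside, world axes, zero at the start; "torque": the same for the moment, N m; "width": finger opening in mm; "finger_force": force on a finger pad.
Only numpy, scipy, OpenCV 4.12 (cv2) and the standard library are available. Lean on these libraries where they do the work, as an engineer would, in place of code of your own. Each camera call takes 0.05 s, during which the arm holds its last target. There are 200 camera calls.

### The job

Prop the sprung window open: take the stay by its knob, push the window open with it and drop the middle one of its five holes over the pin nearer the hinges, until the bar lies right down and level with that pin through it. Feel for the pin gently, never leaning on it or dragging hard against it, then let go; leave the other things on the sill and the counter where they are.

Things in the scene. Friction and masses are not known exactly. Their poses are not given: they have to be found in the camera images.
- window: Grey frame on a 75 mm high sill at the counter's left end. Origin: counter height, middle of the frame's length; own x runs along the sill to the hinged post, y to the outside, z up; the robot is on its -y side. Posts 490 mm apart, 60 thick (y -25 to 35), head 475 mm up. Sill board: y -95 to 70. A second fixed pin, not wanted, stands at x -112, y -55.
- sash_rail (a point): Point inside the white sash's bottom rail, 300 mm from the upright hinge axis (window x +217, y 0), 29 mm above the sill. Sash 430 wide, 375 high; opening angle = asin(window y of this point / 0.300), 0 shut, grows as the free edge swings outside, at most 1.25 rad. Sprung shut: 1 N m per rad, plus 0.3 N m friction: swings shut from beyond 0.3 rad. Stands at 0.6 to 0.8 on the wanted hole.
- stay: Flat steel bar 22 wide, 5 thick, 276 long, 0.26 kg, along its own -x from its origin, the upright knuckle axis on the sash: 130 mm from the hinge axis along the sash, 35 mm to its room side, 85.5 mm above the counter (mid-thickness). It swings freely about that axis, tips up to 1 rad, falls back level and no lower (underside 8 mm above the sill). 12 mm holes at 99, 126, 153, 180, 207 mm.
- knob (a point): Middle of the upright round knob on the bar's end, 265 mm from the stay's origin: 15 mm thick, 40 tall, standing on the bar's upper face; this point is 22 mm above that face (110 mm above the counter when level). The grip for the job.
- middle_hole (a point): Centre of the middle (third) hole, 153 mm from the stay's origin, at half the bar's thickness.
- pin_plate: Slotted steel plate 68 x 20 mm flat on the sill, carrying the wanted pin, the one nearer the hinges. Origin: plate's middle at the sill's top, 75 mm up; own x runs along the slot (as the sill), y to the outside. The pin, 9 mm thick with a rounded tip 18 mm above the sill, is clamped anywhere up to 14 mm either way from the plate's middle along the slot: its place is not measured, find it by feel (or sight).

How it is judged:
By the outcome, as a careful person would: the job done as asked, in the order asked, and still so for the second after the job is handed in, with the robot touching nothing.
It also fails if it takes over 70 s, if anything falls off the work surface, if the arm or the gripper's body presses on something with over 40 N, if the wrist force passes 120 N, or if a joint passes its speed limit or range.

## Working session

There is one attempt and no reset: what is moved stays moved. The work goes in short steps, Python scripts to look and compute and a tool call to move; the robot and the scene stay as the last step left them, time stands still between calls to the robot, and variables do not carry over. Pictures are saved under pics/ and viewed, at most 10 in all, crops included, and the job is handed in when it is done.

Besides the shell and the picture viewer there is one more tool, called after ">>>" by a JSON object that holds its "name" and its "arguments", one argument or row to a line. drive_tool: Moves the arm, as the interface text tells. Its arguments: {"type":"object","properties":{"plan":{"type":"string"},"grip":{"type":"number"}},"required":["plan"]}

```bash
mkdir -p pics; cat > h.py <<'E'
import numpy as np,cv2
from bench import ctrl
def cam(n,save=None):
    c=ctrl.camera(n)
    if save: cv2.imwrite('pics/'+save,cv2.cvtColor(c['img'],cv2.COLOR_RGB2BGR))
    c['R']=cv2.Rodrigues(np.array(c['rvec'],float))[0]; c['t']=np.array(c['tvec'],float).ravel()
    return c
def world(c,u,v,z=None):
    d=np.array([(u-c['cx'])/c['fx'],(v-c['cy'])/c['fy'],1.])
    o=-c['R'].T@c['t']; r=c['R'].T@d
    if z is None: return o+r*c['z_map'][int(round(v)),int(round(u))]
    return o+r*(z-o[2])/r[2]
def proj(c,p):
    q=c['R']@np.array(p,float)+c['t']; return q[0]/q[2]*c['fx']+c['cx'],q[1]/q[2]*c['fy']+c['cy']
E
python3 - <<'E'
from h import *
print({k:np.round(v,3) for k,v in ctrl.state().items()},ctrl.pinch_z)
a=cam('scene');b=cam('side');w=cam('wrist')
im=np.vstack([np.hstack([a['img'],b['img']])])
cv2.imwrite('pics/a.png',cv2.resize(im,(800,300))[:,:,::-1])
for n,c in zip('sdw',(a,b,w)): print(n,np.round(-c['R'].T@c['t']),np.round(c['R'][2],2))
cv2.imwrite('pics/s.png',a['img'][:,:,::-1]);cv2.imwrite('pics/d.png',b['img'][:,:,::-1]);cv2.imwrite('pics/w.png',w['img'][:,:,::-1])
import pickle;pickle.dump((a,b,w),open('p0.pkl','wb'))
E
```

```text
{'time_s': np.float64(0.0), 'joint_pos': array([-1.313,  0.418, -0.01 ,  1.614,  0.005,  1.111, -0.053]), 'qvel': array([ 0.   ,  0.   , -0.002, -0.001, -0.   , -0.001, -0.   ]), 'tau': array([-2.0000e-03, -8.6446e+01,  6.7800e-01, -4.3489e+01,  1.9000e-02,
        8.0000e-03,  0.0000e+00]), 'ee_pos': array([183.901, 596.975, 230.65 ]), 'orientation': array([-0.   ,  0.149,  0.989, -0.001]), 'force': array([0.03 , 0.855, 0.181]), 'torque': array([ 0.031,  0.069, -0.033]), 'finger_force': np.float64(0.0), 'width': np.float64(85.273)} 18.700000000000003
s [785.  61. 617.] [-0.38  0.49 -0.79]
d [268. -87. 550.] [ 0.35  0.69 -0.63]
w [107. 621. 373.] [ 0.3  -0.09 -0.95]
```

View pics/s.png

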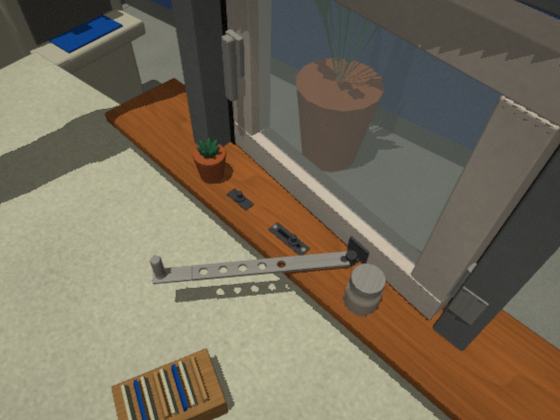

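View pics/w.png

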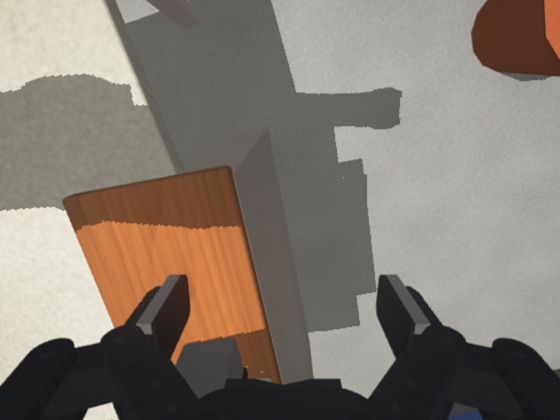

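The scene view shows the stay from the knuckle (352,255) to the knob (157,266). The wanted pin plate is at (290,238) and the unwanted one at (240,198). A jar at (365,290) stands near the hinge, with a cactus at (210,160) and books on the counter. The wrist camera sees only the sill's far end.

```bash
python3 - <<'E'
from h import *
import pickle;a,b,w=pickle.load(open('p0.pkl','rb'))
def s(n,c,u,v,z): print(n,np.round(world(c,u,v,z),1),np.round(world(c,u,v),1))
s('knobtop',a,157,259,130);s('knuckle',a,352,257,88);s('plate',a,289,238,75);s('pin2',a,240,198,80);s('jar',a,367,278,120);s('cactus',a,209,160,None);s('book',a,165,390,None)
for n,u,v in (('h5',204,271),('h4',222,269),('h3',240,268),('h1',281,264),('end',153,279)): s(n,a,u,v,88)
# sill plane: depth points at z~75
vv,uu=np.mgrid[0:420,0:560]
hsv=cv2.cvtColor(a['img'],cv2.COLOR_RGB2HSV)
m=(hsv[...,0]<14)&(hsv[...,1]>150)&(a['z_map']>0)
d=np.stack([(uu-a['cx'])/a['fx'],(vv-a['cy'])/a['fy'],np.ones_like(uu)],-1)*a['z_map'][...,None]
P=(d-a['t'])@a['R']
q=P[m&(abs(P[...,2]-75)<4)][:,:2]
r=cv2.minAreaRect(q.astype(np.float32));print(len(q),r,np.round(cv2.boxPoints(r)))
# front edge (room side) fit by percentile
# posts: grey points higher than 200..400
E
```

```text
knobtop [482.6 216.4 130. ] [481.1 217.2 127.6]
knuckle [666.7 405.2  88. ] [668.  401.4  93.8]
plate [572.7 382.8  75. ] [574.  380.9  78.2]
pin2 [467.9 392.5  80. ] [470.3 390.   84.1]
jar [706.  369.3 120. ] [708.5 359.7 135.4]
cactus [407.2 391.9 126.1] [407.2 391.9 126.1]
book [582.5 117.9  48.4] [582.5 117.9  48.4]
h5 [520.9 257.1  88. ] [4.770e+02 2.896e+02 3.000e-01]
h4 [537.8 275.   88. ] [495.5 311.6  -2.5]
h3 [556.  291.8  88. ] [ 5.176e+02  3.305e+02 -5.000e-01]
h1 [596.  332.7  88. ] [590.8 340.1  73.6]
end [476.2 204.6  88. ] [476.2 204.6  88.1]
27144 ((551.6790161132812, 424.29998779296875), (164.84262084960938, 836.5676879882812), 83.47534942626953) [[127. 390.]
 [958. 295.]
 [977. 459.]
 [145. 554.]]
```

View pics/d.png

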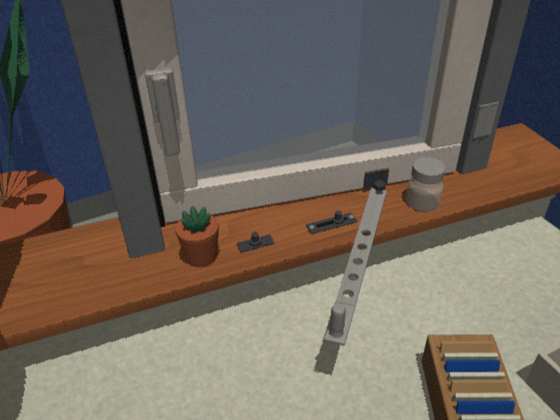

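The side view confirms the layout: plate near (330,222) with its pin at about (339,216), unwanted pin at (255,240), knob at (337,320). I get the window origin at about (586,433) with its x axis at -6.5°, and the sash about 0.13 rad open. I'll start moving, pulling back first so the arm clears the post.

>>> {"name": "drive_tool", "arguments": {
  "plan": "-0.005 -0.033 0 7; -0.010 -0.067 0 14; -0.015 -0.100 0 21; -0.021 -0.134 0 28; -0.026 -0.167 0 35; -0.058 -0.177 0 42; -0.091 -0.186 0 49; -0.123 -0.196 0 56; -0.156 -0.206 0 63; -0.188 -0.215 0 70",
  "grip": 100
}}

```text
time_s: 0.98
ee_pos: [301.5, 335.1, 231.4]
orientation: [-0.0, 0.691, 0.723, 0.0]
force: [0.7, 0.2, -0.7]
width: 85.4
finger_force: 0.0
```

```bash
cat >> h.py <<'E'
def go(x,y,z,yaw=None):
    "print tool-frame shift (m), roll (deg) from the present pose to world TCP x,y,z, tool-y yaw (deg, mod 180)"
    from scipy.spatial.transform import Rotation as Ro
    s=ctrl.state();q=s['orientation'];R=Ro.from_quat([q[1],q[2],q[3],q[0]]).as_matrix()
    y0=np.degrees(np.arctan2(R[1,1],R[0,1]))
    r=None if yaw is None else -((yaw-y0+90)%180-90)
    print('ee',np.round(s['ee_pos'],1),'yaw',round(y0,1),'F',np.round(s['force'],1),'w',round(float(s['width']),1),'t',round(float(s['time_s']),2),'shift',np.round(R.T@(np.array([x,y,z])-s['ee_pos'])/1000,4),'roll',r)
WO=np.array([586.5,432.9]);A=np.radians(-6.52);WX=np.array([np.cos(A),np.sin(A)]);WY=np.array([-np.sin(A),np.cos(A)])
def w2win(p): d=np.array(p[:2])-WO; return np.array([d@WX,d@WY])
def win2w(p): return WO+p[0]*WX+p[1]*WY
E
python3 - <<'E'
from h import *
import pickle;a,b,w=pickle.load(open('p0.pkl','rb'))
go(482.6,216.4,231,-44.5)
c1=cv2.resize(a['img'][215:260,260:320],(480,360),interpolation=cv2.INTER_CUBIC)
c2=cv2.resize(b['img'][200:240,305:358],(320,240),interpolation=cv2.INTER_CUBIC)
o=np.zeros((360,800,3),np.uint8);o[:,:480]=c1;o[:240,480:]=c2
cv2.imwrite('pics/pin.png',o[:,:,::-1])
E
```

```text
ee [301.5 335.1 231.4] yaw 2.5 F [ 0.7  0.2 -0.7] w 85.4 t 0.98 shift [-0.1266  0.1757  0.0004] roll 47.0355114958856
```

View pics/pin.png

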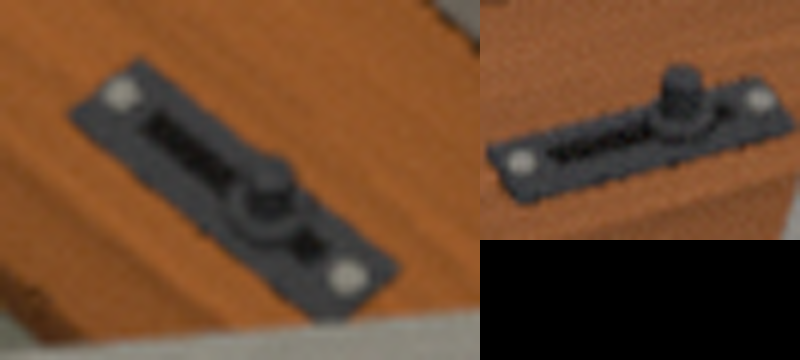

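The crop shows the pin clamped toward the hinge end of its slot. Its tip is at scene (294.0,235.9) and side (338.4,212). The screws are at scene (275.3,226.6) and (303.5,249.6).

```bash
cat >> h.py <<'E'
from scipy.optimize import brentq
def K(th): return np.array([217-130*np.cos(th)-35*np.sin(th),130*np.sin(th)-35*np.cos(th)])
def final(P):
    th=brentq(lambda t:np.linalg.norm(K(t)-P)-153,.3,1.2); k=K(th); return th,win2w(k+(P-k)*265/153),np.degrees(np.arctan2(*(WX*(k-P)[0]+WY*(k-P)[1])[::-1]))
E
python3 - <<'E'
from h import *
import pickle;a,b,w=pickle.load(open('p0.pkl','rb'))
p1=world(a,294,235.7,93)[:2];p2=world(b,338.4,211.8,93)[:2]
pl1=(world(a,275.3,226.6,77.5)+world(a,303.5,249.6,77.5))/2;pl2=(world(b,311.8,226.8,77.5)+world(b,351.4,216.6,77.5))/2
print(p1,p2,'win',w2win(p1),w2win(p2),'plate',w2win(pl1),w2win(pl2))
print('pin2',w2win(world(b,255,236,88)),w2win(world(a,240,196,88)))
print('knob side',world(b,338,307,130),'scene',world(a,157,258.5,130))
for p in (w2win(p1),w2win(p2),w2win((p1+p2)/2)): print(final(p))
E
```

```text
[582.94281319 379.9324651 ] [581.45033167 379.53332213] win [  2.48028519 -53.02887436] [  1.04277932 -53.59490711] plate [ -6.85453653 -52.40789501] [ -7.29494896 -52.31438518]
pin2 [-115.5312279   -52.80159369] [-111.06489553  -55.19652691]
knob side [476.11451665 213.24113108 130.        ] scene [482.04584508 216.91047273 130.        ]
(0.7703737228474302, array([502.65865281, 301.83986883]), np.float64(44.207210943903874))
(0.7601645883723577, array([500.65500801, 301.96969873]), np.float64(43.830902259843135))
(0.7652778490486825, array([501.65738326, 301.90334262]), np.float64(44.01978329855671))
```

>>> {"name": "drive_tool", "arguments": {
  "plan": "-0.015 0.020 0 6; -0.030 0.042 0 12; -0.045 0.063 0 18; -0.060 0.084 0 24; -0.076 0.105 0 30; -0.092 0.128 0 36; -0.106 0.150 0 42; -0.118 0.165 0 47; -0.126 0.176 0 47; -0.126 0.176 0 47"
}}

```text
time_s: 1.82
ee_pos: [484.2, 217.4, 231.1]
orientation: [0.001, 0.922, 0.388, 0.0]
force: [-0.4, -0.4, -0.2]
width: 85.6
finger_force: 0.0
```

```bash
python3 - <<'E'
from h import *
w=cam('wrist','w2.png'); go(482,216,231,-44.5); print(proj(w,[482,216.5,130]),proj(w,[484.2,217.4,130]))
E
```

```text
ee [483.1 218.5 231. ] yaw -44.2 F [-0.3  0.4 -1.1] w 85.5 t 1.87 shift [-0.0026  0.001   0.    ] roll 0.2830174798317131
(np.float64(281.56840459262816), np.float64(215.92673635383443)) (np.float64(282.76624311482396), np.float64(213.30865487836937))
```

View pics/w2.png

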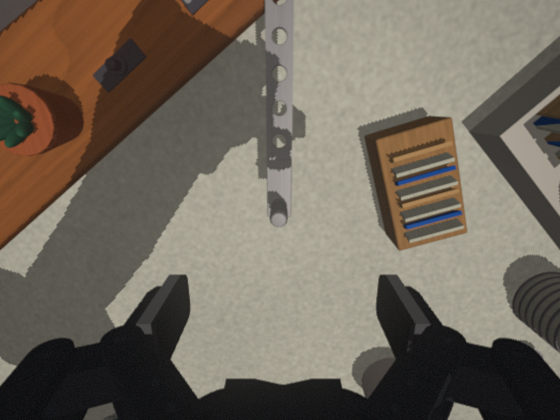

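The wrist view shows the knob at (279,219) centred between the fingers, with the bar in line with the tool. Next I descend and grip.

>>> {"name": "drive_tool", "arguments": {
  "plan": "-0.001 0 0.017 0; -0.002 0 0.035 0; -0.003 0 0.053 0; -0.003 0 0.071 0; -0.003 0 0.089 0; -0.003 0 0.105 0; -0.003 0 0.120 0; -0.003 0 0.130 0; -0.003 0 0.136 0; -0.003 0 0.136 0"
}}

```text
time_s: 2.7
ee_pos: [479.7, 217.4, 94.5]
orientation: [0.0, 0.921, 0.39, -0.001]
force: [0.2, 0.0, 0.5]
width: 85.3
finger_force: 0.0
```

>>> {"name": "drive_tool", "arguments": {
  "plan": "0 0 0 0; 0 0 0 0; 0 0 0 0; 0 0 0 0; 0 0 0 0; 0 0 0 0; 0 0 0 0; 0 0 0 0; 0 0 0 0; 0 0 0 0",
  "grip": 0
}}

```text
time_s: 3.53
ee_pos: [480.4, 217.3, 95.3]
orientation: [0.0, 0.921, 0.39, 0.0]
force: [0.5, 1.0, -0.3]
width: 12.9
finger_force: 58.4
```

```bash
python3 - <<'E'
from h import *
w=cam('wrist','w3.png'); go(0,0,0,-45)
E
```

```text
ee [480.4 217.3  95.3] yaw -44.1 F [ 1.3 -0.1  0.9] w 13.3 t 3.58 shift [-0.4905 -0.1936  0.0953] roll 0.8800851787194546
```

>>> {"name": "drive_tool", "arguments": {
  "plan": "0.001 0 -0.008 0; 0.002 0 -0.016 0; 0.004 0 -0.024 0; 0.005 0 -0.032 0; 0.006 0 -0.040 0; 0.010 -0.003 -0.040 0; 0.016 -0.006 -0.040 0; 0.024 -0.011 -0.040 0; 0.032 -0.016 -0.040 0; 0.036 -0.018 -0.040 0"
}}

```text
time_s: 4.42
ee_pos: [492.1, 256.6, 135.6]
orientation: [-0.0, 0.921, 0.39, -0.0]
force: [-4.2, -2.9, -0.7]
width: 13.2
finger_force: 59.1
```

```bash
python3 - <<'E'
from h import *
go(501.7,301.9,135,-46); a=cam('scene','s4.png');b=cam('side','d4.png')
cv2.imwrite('pics/sd4.png',np.hstack([a['img'][120:420,120:520],b['img'][120:420,160:560]])[:,:,::-1])
E
```

```text
ee [492.1 256.6 135.6] yaw -44.1 F [-4.2 -2.9 -0.7] w 13.2 t 4.42 shift [ 0.0392 -0.0246  0.0005] roll 1.9364475104250118
```

View pics/sd4.png

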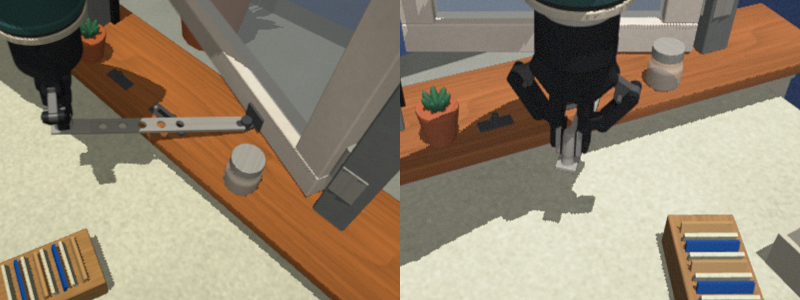

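The sash is opening with the raised bar, and the bar is clear of the jar and the pin. I'll go on to hover above the pin.

>>> {"name": "drive_tool", "arguments": {
  "plan": "0.004 -0.002 0 0; 0.010 -0.005 0 0; 0.016 -0.009 0 1; 0.022 -0.012 0 1; 0.028 -0.016 0 1; 0.034 -0.019 0 2; 0.039 -0.022 0 2; 0.042 -0.024 0 2; 0.044 -0.025 0 2; 0.044 -0.025 0 2"
}}

```text
time_s: 5.35
ee_pos: [504.7, 304.3, 135.2]
orientation: [0.0, 0.928, 0.374, -0.001]
force: [-3.3, -1.6, -1.3]
width: 13.1
finger_force: 59.1
```

```bash
python3 - <<'E'
from h import *
go(501.7,301.9,135,-46); a=cam('scene','s5.png');w=cam('wrist','w5.png')
u,v=map(int,proj(a,[582,380,95]));print(u,v)
c1=cv2.resize(a['img'][v-50:v+50,u-75:u+75],(750,500),interpolation=cv2.INTER_CUBIC)
cv2.imwrite('pics/c5.png',c1[:,:,::-1])
E
```

```text
ee [504.7 304.3 135.2] yaw -46.1 F [-3.3 -1.6 -1.3] w 13.1 t 5.35 shift [-0.0038 -0.0004  0.0002] roll -0.11353356145750126
293 234
```

View pics/c5.png

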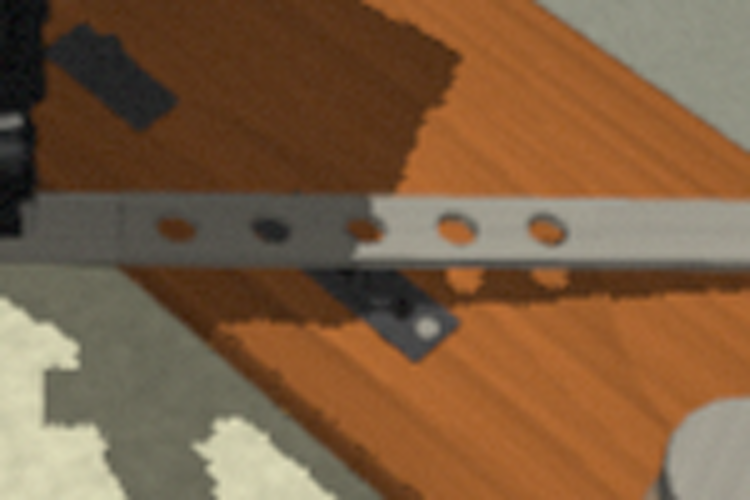

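The scene crop shows the five holes in a row. The middle one is at crop (365,230), which is full-frame (291,230), roughly over the hidden pin. I'll measure the offset.

```bash
python3 - <<'E'
from h import *
a=cam('scene')
H=[]
for cu,r in ((175,207),(271,180),(365,153),(457,126),(547,99)):
    p=world(a,218+cu/5,184+46,88+40*r/265);H.append(p);print(r,np.round(p,1),np.round(w2win(p),1))
H=np.array(H);d=H[-1]-H[0];d/=np.linalg.norm(d);print('len',np.linalg.norm(H[-1]-H[0]),'dir',d,np.degrees(np.arctan2(d[1],d[0])))
h=H.mean(0);pin=np.array([582.2,379.7]);e=pin-h[:2];ux=d[:2]/np.linalg.norm(d[:2]);print('hole',h,'err along K',e@ux,'perp(left)',e@[-ux[1],ux[0]])
print('knob est',h[:2]-ux*107)
# from kinematics with knob at tool
k=np.array([504.7,304.3]);f=lambda t:np.linalg.norm(win2w(K(t))-k)-258.4
t=brentq(f,.3,1.2);kk=win2w(K(t));uu=(kk-k)/258.4;hh=kk-uu*151.3;print('kin th',t,'hole',hh,np.degrees(np.arctan2(uu[1],uu[0])))
E
```

```text
207 [543.2 335.8 119.2] [ -32.  -101.4]
180 [562.  355.  115.2] [-15.5 -80.2]
153 [580.7 374.2 111.1] [  0.9 -59. ]
126 [599.4 393.2 107. ] [ 17.3 -37.9]
99 [617.9 412.3 102.9] [ 33.6 -16.9]
len 108.14992457365987 dir [ 0.69093296  0.7070296  -0.15073415] 45.6596949185096
hole [580.65355032 374.09370526 111.09433962] err along K 5.090471417482816 perp(left) 2.812320755323876
knob est [505.8692632 297.5671713]
kin th 0.7444741990733188 hole [581.76075113 378.67775632] 43.98501245851338
```

```bash
python3 - <<'E'
from h import *
a=cam('scene')
for v in (226,230,234):
  for u in (244,262,282,300,318,335): 
    p=world(a,u,v);print(u,v,np.round(p,1),end=' ')
  print()
# wrist holes: mask-based view
w=cam('wrist','w6.png')
for r in (99,126,153,180,207): print(r,np.round(proj(w,[582.2-.71*(r-153),379.7-.70*(r-153),88+40*r/265]),1))
o=np.hstack([cv2.resize(w['img'][0:240,180:380],(500,600),interpolation=cv2.INTER_CUBIC)])
cv2.imwrite('pics/c6.png',o[:,:,::-1])
E
```

```text
244 226 [527.7 334.6 116.6] 262 226 [546.6 351.3 115.3] 282 226 [566.9 371.3 111.8] 300 226 [585.2 389.9 108. ] 318 226 [603.9 408.5 104.5] 335 226 [621.5 427.3 100. ] 
244 230 [533.8 327.7 119.7] 262 230 [551.5 345.4 116.3] 282 230 [570.6 366.6 110.3] 300 230 [588.9 385.  106.7] 318 230 [607.5 403.6 103.1] 335 230 [625.6 420.9 100.4] 
244 234 [537.8 323.  118.9] 262 234 [554.9 341.2 114.3] 282 234 [575.1 360.7 111. ] 300 234 [593.  379.4 106.6] 318 234 [611.1 398.8 101.6] 335 234 [628.9 416.4  98.3] 
99 [279.8 -92.5]
126 [280.6 -22.7]
153 [281.3  42.9]
180 [282.1 104.5]
207 [282.8 162.6]
```

View pics/c6.png

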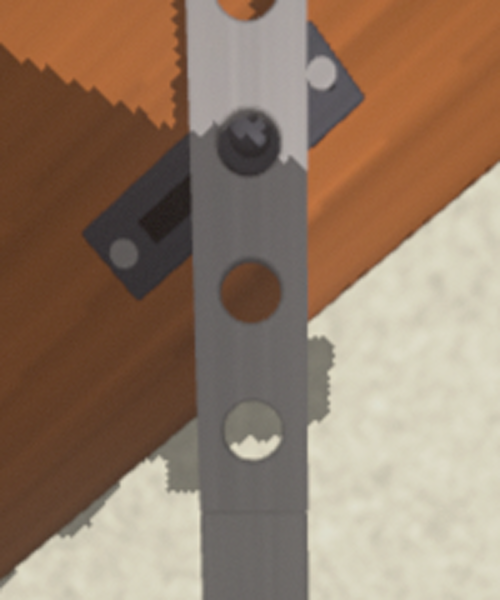

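The wrist view shows the pin's dark tip inside the middle hole: hole centre at (280,56.4), pin tip at about (279.3,52). Ray-cast both.

```bash
python3 - <<'E'
from h import *
w=cam('wrist');ux=np.array([.70,.714]);
h=world(w,280,56.4,111);p=world(w,279.3,52,92.5)
s=[world(w,180+320/2.5,72/2.5,77.5),world(w,180+124/2.5,253/2.5,77.5)]
h4=world(w,280,116.4,115);h5=world(w,281.2,172,119);k=h5-h;k/=np.linalg.norm(k[:2]);ux=-k[:2]
print('h',h,h4,h5,'pin',p,'plate',(s[0]+s[1])/2,w2win((s[0]+s[1])/2),'pinwin',w2win(p))
e=(p-h)[:2];print('pin-hole along K',e@ux,'left',e@[-ux[1],ux[0]],np.degrees(np.arctan2(ux[1],ux[0])))
go(0,0,0)
print('cam',-w['R'].T@w['t'])
E
```

```text
h [577.68336036 376.23926637 111.        ] [558.43267752 357.76419278 115.        ] [539.94783722 339.20274762 119.        ] pin [580.5480406  379.67766551  92.5       ] plate [572.14555265 381.01452901  77.5       ] [ -8.37001007 -53.17983819] pinwin [  0.12993382 -53.55395248]
pin-hole along K 4.452963101246673 left 0.4473266569459114 44.46438757394154
ee [504.9 304.2 135.3] yaw -46.1 F [-4.9 -3.  -1.4] w 13.3 t 5.65 shift [-0.5747 -0.1306  0.1358] roll None
cam [563.00982841 360.42077164 277.93265823]
```

>>> {"name": "drive_tool", "arguments": {
  "plan": "0.002 0 0 0; 0.004 -0.0005 0 0; 0.006 -0.0005 0 0; 0.005 -0.0005 0.003 0; 0.0045 -0.0005 0.006 0; 0.004 -0.0005 0.009 0; 0.0035 -0.0005 0.012 0; 0.003 -0.0005 0.014 0; 0.0026 -0.0005 0.016 0; 0.0026 -0.0005 0.016 0"
}}

```text
time_s: 6.48
ee_pos: [506.6, 306.1, 119.0]
orientation: [0.0, 0.928, 0.373, -0.0]
force: [-6.0, -4.7, 1.9]
width: 13.4
finger_force: 59.1
```

```bash
python3 - <<'E'
from h import *
w=cam('wrist','w7.png');go(0,0,0)
cv2.imwrite('pics/c7.png',cv2.resize(w['img'][0:200,220:340],(480,600)[:1]+(800//1*0+600,),interpolation=cv2.INTER_CUBIC)[:,:,::-1])
E
```

```text
ee [506.7 306.2 119.1] yaw -46.2 F [-6.  -4.8  0.7] w 13.4 t 6.53 shift [-0.5775 -0.1301  0.1193] roll None
```

View pics/c7.png

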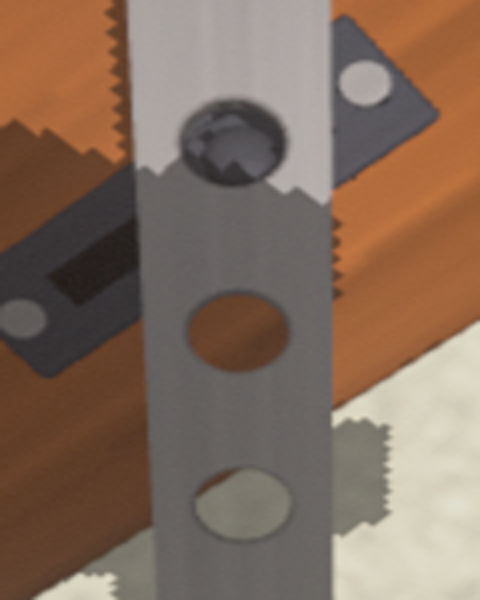

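The middle hole is at (278.3,47.3) and the pin tip nearly fills it. I'll check the centring numerically against the pin found by the same camera.

```bash
python3 - <<'E'
from h import *
w=cam('wrist')
print('pin proj tip',proj(w,[580.5,379.7,92.5]),'base',proj(w,[580.5,379.7,79]))
h=world(w,278.3,47.3,88+24*153/265+1.5);print(h, h[:2]-[580.5,379.7])
g=cv2.cvtColor(w['img'],cv2.COLOR_RGB2GRAY)[34:64,264:294:1]
for r in g[::1]: print(' '.join('%3d'%x for x in r))
E
```

```text
pin proj tip (np.float64(279.29090020300936), np.float64(52.91788293868143)) base (np.float64(279.5413275154272), np.float64(56.95413664762336))
[580.79914405 380.44453306 103.35660377] [0.29914405 0.74453306]
166 167 166 167 166 161 153 133 126 104  91  83  75  76  80  84  77  78  91 110 128 146 159 167 171 171 172 172 172 172
167 166 168 167 161 150 130 107  99  90  79  69  64  74  82  82  75  68  67  78  95 115 138 156 170 173 172 172 173 172
166 168 166 160 150 130 102  88  87  84  77  67  63  68  68  69  70  62  64  63  71  85 114 138 158 168 172 171 172 172
167 166 161 150 129 101  83  84  80  70  66  61  60  59  60  58  60  58  59  62  66  69  85 112 138 156 170 172 172 173
167 163 153 135 103  82  84  87  86  67  59  60  67  77  74  62  58  55  57  56  58  62  67  86 110 140 166 173 172 172
167 157 137 106  86  84  86  91  89  69  65  73  82  87  88  82  64  55  55  56  56  56  60  65  85 126 155 171 172 173
163 149 119  90  84  86  91  91  82  75  79  84  88  90  92  90  80  66  58  58  57  57  58  60  70 106 137 166 172 173
155 135 102  87  88  93  88  86  81  83  88  90  9
[... 2009 characters left out ...]
  74  64  54  49  49  50  52  54  52  55  54  54  55  73  91  91  81  80 111 146 169 173 173 173 173
100  99 100  99  97  88  76  61  48  46  47  50  52  55  55  53  52  51  54  69  77  79 114 150 166 174 175 174 173 174
100 100  99 100  99  97  92  79  65  51  46  48  48  50  50  49  53  49  51  62  72  86 115 160 174 174 174 174 173 174
 98 100  99 101 100 101  99  95  86  72  59  53  53  51  47  51  55  62  64  84  90  99 105 132 164 174 174 174 175 171
100 100  99 100 100 101 101 102 102  94  86  84  81  81  78  78  83  86  89  98 101 103 103 105 130 165 174 176 171 145
 99  99  99  99 100 102 101 102 102 103  99  99  97 100  97  97  97  96 100 101 104 104 103 100 103 131 167 173 145 112
```

The hole is centred over the pin to within about 0.6 mm, so I'll lower gently while watching the force.

>>> {"name": "drive_tool", "arguments": {
  "plan": "-0.0002 0.0005 0.001 0; -0.0004 0.0005 0.002 0; -0.0006 0.0005 0.0035 0; -0.0008 0.0005 0.005 0; -0.0010 0.0005 0.0065 0; -0.0012 0.0005 0.008 0; -0.0014 0.0005 0.0095 0; -0.0016 0.0005 0.0105 0; -0.0018 0.0005 0.012 0; -0.0018 0.0005 0.012 0"
}}

```text
time_s: 7.42
ee_pos: [505.7, 304.4, 107.0]
orientation: [0.0, 0.928, 0.373, -0.0]
force: [-5.7, -5.3, 1.2]
width: 13.0
finger_force: 58.8
```

>>> {"name": "drive_tool", "arguments": {
  "plan": "-0.0001 0 0.001 0; -0.0002 0 0.002 0; -0.0003 0 0.003 0; -0.0005 0 0.004 0; -0.0006 0 0.005 0; -0.0007 0 0.006 0; -0.0008 0 0.007 0; -0.0009 0 0.008 0; -0.0009 0 0.008 0; -0.0009 0 0.008 0"
}}

```text
time_s: 8.25
ee_pos: [505.1, 303.7, 99.2]
orientation: [0.0, 0.928, 0.373, -0.0]
force: [-5.9, -6.6, 1.7]
width: 12.9
finger_force: 58.6
```

```bash
python3 - <<'E'
from h import *
go(0,0,0)
a=cam('scene','s8.png');
for u in (300,318,335): print(np.round(world(a,u,230),1),end=' ')
u,v=map(int,proj(a,[582,380,88]));print(u,v)
z=np.zeros((600,800,3),np.uint8)
z[:,:400]=cv2.resize(a['img'][v-45:v+45,u-30:u+30],(400,600),interpolation=cv2.INTER_CUBIC)
w=cam('wrist');z[:,400:]=cv2.resize(w['img'][0:150,230:330],(400,600),interpolation=cv2.INTER_CUBIC)
cv2.imwrite('pics/c8.png',z[:,:,::-1])
E
```

```text
ee [505.1 303.7  99.2] yaw -46.2 F [-5.9 -6.6  1.7] w 12.9 t 8.25 shift [-0.5747 -0.1306  0.0994] roll None
[576.4 405.6  74.2] [602.  414.3  87.1] [622.3 428.5  89.6] 293 237
```

>>> {"name": "drive_tool", "arguments": {
  "plan": "-0.0001 0 0.0005 0; -0.0001 0 0.001 0; -0.0002 0 0.0015 0; -0.0003 0 0.002 0; -0.0003 0 0.0025 0; -0.0004 0 0.003 0; -0.0004 0 0.0035 0; -0.0005 0 0.004 0; -0.0005 0 0.004 0; -0.0005 0 0.004 0"
}}

```text
time_s: 9.18
ee_pos: [504.9, 303.4, 95.3]
orientation: [0.0, 0.928, 0.373, -0.0]
force: [-4.5, -5.5, 3.0]
width: 13.3
finger_force: 58.6
```

```bash
python3 - <<'E'
from h import *
go(0,0,0)
a=cam('scene','s9.png');w=cam('wrist')
u,v=map(int,proj(a,[582,380,88]))
z=np.zeros((600,800,3),np.uint8)
z[:,:400]=cv2.resize(a['img'][v-60:v+60,u-40:u+40],(400,600),interpolation=cv2.INTER_CUBIC)
z[:,400:]=cv2.resize(w['img'][0:150,230:330],(400,600),interpolation=cv2.INTER_CUBIC)
cv2.imwrite('pics/c9.png',z[:,:,::-1])
# bar depth profile on line along bar
ux=np.array([.70,.714]);c=np.array([582,380])
for r in (-75,-65,-40,-13,13,40,65,100): 
    q=proj(a,[*(c+ux*r),88]);ps=[world(a,q[0]+i,q[1]+j)[2] for i in(-1,0,1) for j in (-1,0,1)];print(r,round(float(np.median(ps)),1),end='; ')
E
```

```text
ee [504.9 303.4  95.3] yaw -46.2 F [-4.5 -5.5  3. ] w 13.3 t 9.18 shift [-0.5744 -0.1306  0.0954] roll None
-75 86.9; -65 86.0; -40 87.6; -13 87.1; 13 86.8; 40 87.4; 65 86.8; 100 87.0;
```

View pics/c9.png

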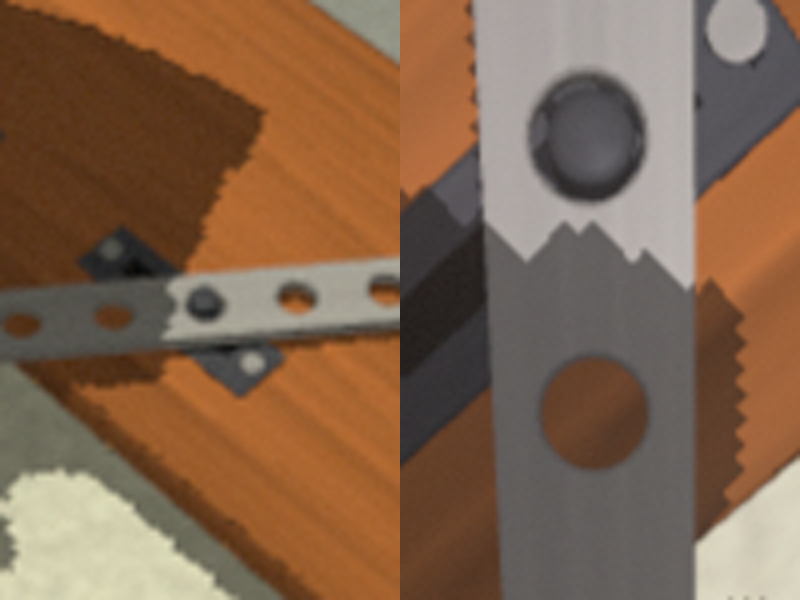

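The pin comes up through the middle hole (wrist crop (588,135), scene crop (205,303)). The bar's depth is flat at about 87 mm along its length, so it is level. Release and withdraw straight up.

>>> {"name": "drive_tool", "arguments": {
  "plan": "0 0 0 0; 0 0 0 0; 0 0 0 0; 0 0 0 0; 0 0 0 0; 0 0 0 0; 0 0 0 0; 0 0 0 0; 0 0 0 0; 0 0 0 0",
  "grip": 70
}}

```text
time_s: 10.12
ee_pos: [504.7, 304.3, 95.3]
orientation: [0.0, 0.928, 0.374, -0.0]
force: [0.4, 0.3, 0.6]
width: 59.2
finger_force: 0.0
```

>>> {"name": "drive_tool", "arguments": {
  "plan": "0 0 -0.005 0; 0 0 -0.012 0; 0 0 -0.022 0; 0 0 -0.035 0; 0 0 -0.050 0; 0 0 -0.065 0; 0 0 -0.080 0; 0 0 -0.095 0; 0 0 -0.105 0; 0 0 -0.110 0"
}}

```text
time_s: 10.95
ee_pos: [505.3, 304.5, 207.6]
orientation: [-0.0, 0.928, 0.374, 0.001]
force: [-0.2, 0.0, 0.9]
width: 59.7
finger_force: 0.0
```

```bash
python3 - <<'E'
from h import *
go(0,0,0)
a=cam('scene','s10.png')
ux=np.array([.70,.714]);c=np.array([582,380])
for r in (-75,-65,-40,-13,13,40,65,100): 
    q=proj(a,[*(c+ux*r),88]);ps=[world(a,q[0]+i,q[1]+j)[2] for i in(-1,0,1) for j in (-1,0,1)];print(r,round(float(np.median(ps)),1),end='; ')
b=cv2.imread('pics/s9.png').astype(int);n=a['img'][:,:,::-1].astype(int)
u,v=map(int,proj(a,[582,380,88]))
print('change near pin',abs(b-n)[v-15:v+15,u:u+40].mean())
for p in ([407,392,100],[706,365,110],[582,118,48]): 
    u,v=map(int,proj(a,p));i=cv2.imread('pics/s.png').astype(int);print(abs(i-n)[v-10:v+10,u-10:u+10].mean())
E
```

```text
ee [505.3 304.5 207.6] yaw -46.1 F [-0.2  0.   0.9] w 59.7 t 10.95 shift [-0.5758 -0.1307  0.2062] roll None
-75 86.7; -65 86.2; -40 87.9; -13 86.8; 13 87.4; 40 87.3; 65 87.2; 100 87.0; change near pin 16.70888888888889
27.385
18.225833333333334
15.274166666666666
```

```bash
python3 - <<'E'
from h import *
print(ctrl.sign_off())
E
```

```text
the job is handed in; nothing more can be done
None
```

The window is propped open: the wanted pin is through the stay's middle hole and the bar lies level. I let go of the knob, withdrew the arm straight up, and handed the job in at about 11 s.

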